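Put the ink scraper away in the push-to-open case

ROBOT

A 6-joint arm with a two-finger parallel gripper is mounted at the origin on the work surface. World frame = base frame: x ahead of the robot, y to its left, z up, the work surface at z = 0. Lengths are in m, angles in rad, forces in N, time in s.
With the tool pointing down it reaches from about 0.35 to 0.85 m from the base axis. Payload 8.1 kg.
Tool frame: the origin (TCP) lies on the mounting face of the last link; the fingertips stand 186 mm ahead of it and the grasp point (between the pads) lies 167 mm ahead of it; y points along the fingers, x is the direction in which the jaws open and shut, and the axes are right-handed (so a half turn about y gives the same grasp; the last joint's range is limited). The gripper opens to 93 mm and grips with 3 to 60 N. Pads are 15 mm wide; open, the fingers measure 128 mm over their backs; the gripper's body (75 mm by 188 mm) begins 65 mm behind the grasp point.
Start: joints at [-1.405, 0.13, 1.488, -0, 1.523, -0.085], TCP at [0.149, -0.581, 0.405] pointing down, gripper open.
Joint ranges: [-2.96, 2.96], [-0.89, 2.26], [0.02, 2.5], [-1.34, 4.48], [0, 2.73], [-2.66, 2.66]. Speed limits (rad/s): [2.39, 2.39, 2.79, 3.14, 3.14, 3.14].

INTERFACE

Orientations are given as a rotation vector (axis times angle).
In Python, from plant import robot, imaging gives the robot as it stands.
- The arm moves only by the shell command python3 -m inch 'ROWS' [OPENING] [FORCE]. ROWS is JSON, a list of rows, each an object of numbers: "x", "y", "z": the shift along the tool's x, y, z in mm; "twist": the turn about the tool's y in rad. In form: [{"x": .., "y": .., "z": .., "twist": ..}, ...]. A call has 1 to 12 rows; each row shifts and turns the commanded pose from where the row before left it, along the tool's axes as they then stand; what a row does not reach is not made up. A row lasts 1/10 s, in which the tool goes at most 50 mm and 8.59 degrees, less where a joint would pass 70% of its speed; a pose out of reach is approached as far as the arm can. A call with a gripper value outside its range is refused whole. OPENING is the gripper command: -1 is shut, 1 is fully open, values between are in proportion, set as the call begins (- or left out, the last holds). The fingers move at their own pace and stop on an object; FORCE is the grip in N (left out, the last holds). Time passes only in rows, so rows that do not move let the fingers close. It gives the time, the measured TCP pose, the force and the opening at its end, in the units of the state.
- robot.read_state(): the state, without advancing time (a new reading comes with each control period).
- imaging.read_camera(name): name is "side" or "top" or "wrist"; returns a dict with "color" (480x640x3 uint8, red, green, blue), "depth" (480x640 float32, m along the optical axis (not along the pixel's ray), 0 where there is no reading), "fx", "fy", "cx", "cy" (pixels), "rvec" (rotation vector, rad) and "tvec" (3), from world to camera coordinates, as OpenCV has them; the wrist camera has in their place "tool_from_camera" (4x4, takes a point from camera to tool coordinates, whose origin is the TCP and whose axes are the tool frame's). Camera axes: x right, y down, z forward; pixel columns grow to the right and rows downward; lengths in m; the calibration is good to about 2 mm. A picture is of the moment at which its call begins: read the wrist's pose just before it.
- robot.close_job(): hands the job in, once; it reports no verdict.
The state is a dict: "t": time; "q": joint angles; "dq": joint speeds; "joint_torque": joint torques, N m; "tool_pos": TCP position; "orientation": TCP orientation; "force": force on the tool from outside, world axes, zero at the start; "wrist_torque": the same for the moment, N m; "opening": finger opening in m.
Only numpy, scipy, OpenCV 4.12 (cv2) and the standard library are available. Lean on these libraries where they do the work, as an engineer would, in place of code of your own. Each camera call takes 0.05 s, during which the arm holds its last target.

TASK

Put the broad ink scraper away: press the latch button on the sloping front of the grey case so that its lid springs open, then lower the scraper, without dropping it, into the compartment so that it lies flat on the floor, and let go. Leave the lid open and do not disturb the knife, jars, tape or squeegee.

Things in the scene. Friction and masses are not known exactly. Their poses are not given: they have to be found in the camera images.
- case: grey case fixed to the table, 252 mm wide (y); box part 140 mm deep (x), 58 mm high with the lid shut. Origin: centre of the box's underside; z up; -x is its front, turned roughly to the robot's right (world -y). Compartment under the lid: 240 mm along y, 126 mm along x, floor 6 mm above the table, wall tops at 50 mm. Ahead of the box is a front sloping down at 40 deg that carries the latch button
- guard (a point): middle of the wire guard, 58 mm above the button top's centre: two level steel bars, 8 mm thick, 130 mm long along the case's y, one 10 mm ahead of and one 10 mm behind this point. They bar the way from straight above; the button is reached from the front, along its axis, with a slim tip (shut fingers) passing under the front bar
- latch_top (a point): centre of the top face of the round black latch button (32 mm across). z is the outward axis of the button, leaning 40 deg from vertical towards the case's front (-x of the case); y is the case's y. Press along -z; moves with the button
- latch (a joint): travel of the button, m: 0 out, 0.008 fully in; springs back. It lets the lid go at about 0.005. Takes about 2 N to start and 5 N fully in
- lid (a joint): lid angle, rad: 0 shut (latched), 2.2 fully open. Hinged along the rear (+x of the case) edge of the box at 70 mm from the origin, 50 mm above the table. Once unlatched it springs up by itself within about 3 s, sweeping over the box to the rear, and stays open leaning back, its edge 170 mm above the table (a hard knock can swing it down again); plate 140 x 252 x 8 mm
- lid_edge (a point): middle of the top of the lid's free edge (the front edge when shut)
- case_floor (a point): centre of the compartment's floor; axes as the case
- scraper: broad ink scraper lying flat on the black mat (4 mm thick): light wooden handle 110 x 28 x 26 mm, steel blade flaring to 80 mm wide, 4 mm thick; 200 mm long; 180 g +- 30 percent. Origin: centre of its underside at mid-length; x to the blade's edge, z up. Handle from x = -100 to 10 mm, blade from 30 to 100. It fits the compartment only with its length along the case's y, either way round
- scraper_grip (a point): point in the handle next to its balance point, 12 mm behind the origin, 20 mm above its underside (6 mm under the handle's top); the handle is 28 mm across here. Axes as the scraper
- knife: narrow ink knife (dark wooden handle 100 x 22 x 18 mm, straight steel blade 95 x 22 x 4 mm) lying beside the scraper; leave alone. Origin: centre of its underside near mid-length, x towards the blade tip
- jar_a: small ink jar, 44 mm wide, 55 mm tall, behind the case; leave alone. Origin: centre of its underside
- jar_b: small ink jar, 44 mm wide, 55 mm tall, beyond the case's -y end; leave alone. Origin: centre of its underside
- squeegee: screen squeegee, aluminium bar 36 x 180 x 30 mm with a blade 26 mm proud, lying at the back; leave alone. Origin: centre of the bar's underside
- tape: roll of tape, 70 mm wide, 25 mm high, lying flat; leave alone. Origin: centre of its underside
Mind the look-alikes: they are no part of the job. What is shaped like the scraper but blue is not meant.

How it is judged:
By the outcome, as a careful person would: the job done as asked, in the order asked, and still so for the second after the job is handed in, with the robot touching nothing.
It also fails if it takes over 64 s, if anything falls off the work surface, if the arm or the gripper's body presses on something with over 40 N, if the wrist force passes 120 N, or if a joint passes its speed limit or range.

## Working session

There is one attempt and no reset: what is moved stays moved. The work goes in short steps, Python scripts to look and compute and a shell command to move; the robot and the scene stay as the last step left them, time stands still between calls to the robot, and variables do not carry over. Pictures are saved under pics/ and viewed, and the job is handed in when it is done.

```bash
ls; mkdir -p pics; python3 - <<'E'
from plant import robot, imaging
import cv2, pickle
print(robot.read_state())
for n in ["side","top","wrist"]:
    d=imaging.read_camera(n); cv2.imwrite(f"pics/{n}0.png",d["color"][:,:,::-1]); pickle.dump(d,open(f"{n}0.pkl","wb"))
    print(n,{k:v for k,v in d.items() if k not in("color","depth")})
E
```

```text
pics
{'t': 0.0, 'q': array([-1.40541909e+00,  1.31178338e-01,  1.48929561e+00,  1.41705741e-05,
        1.52299931e+00, -8.54086359e-02]), 'dq': array([ 4.94815771e-04, -1.10538927e-03, -1.01705905e-04, -5.27812034e-04,
        5.01982331e-04,  1.11921203e-05]), 'joint_torque': array([ 1.89505568e-04, -5.59851444e+01, -4.91747832e+01,  7.68607948e-02,
        3.58566467e-02, -1.40649931e-04]), 'tool_pos': array([ 0.14888001, -0.58099534,  0.40366791]), 'orientation': array([-1.31612586,  1.0234396 , -1.02115152]), 'force': array([ 0.61700292, -0.20594229,  0.19379051]), 'wrist_torque': array([ 0.00088855,  0.01414651, -0.00941564]), 'opening': 0.09310331791589281}
side {'fx': 435.43898682433627, 'fy': 435.43898682433627, 'cx': 317.5384079151473, 'cy': 238.62793694789298, 'rvec': array([ 0.09011261, -2.70926843,  1.51033288]), 'tvec': array([0.53136614, 0.0721191 , 0.8585196 ])}
top {'fx': 548.9644304982984, 'fy': 548.9644304982984, 'cx': 323.85932867173426, 'cy': 237.18822220575598, 'rvec': array([ 2.19835937, -2.18129693,  0.08283076]), 'tvec': array([-6.92633690e-04,  5.27454412e-01,  1.13670898e+00])}
wrist {'fx': 357.38150210064134, 'fy': 357.38150210064134, 'cx': 323.1474845157494, 'cy': 240.80663034724972, 'tool_from_camera': array([[ 9.99999540e-01, -9.03917293e-04, -3.21393918e-04,
         4.35679377e-04],
       [ 6.64534282e-05, -2.68939864e-01,  9.63156968e-01,
         2.09754616e-02],
       [-9.57049875e-04, -9.63156546e-01, -2.68939680e-01,
         7.53665009e-02],
       [ 0.00000000e+00,  0.00000000e+00,  0.00000000e+00,
         1.00000000e+00]])}
```

View pics/top0.png

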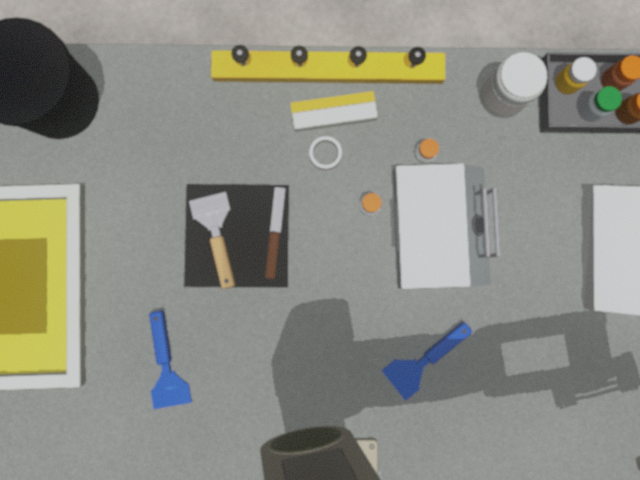

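View pics/side0.png

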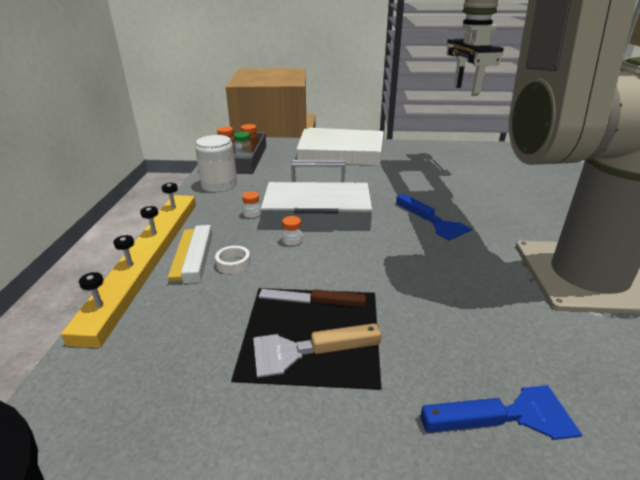

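View pics/wrist0.png

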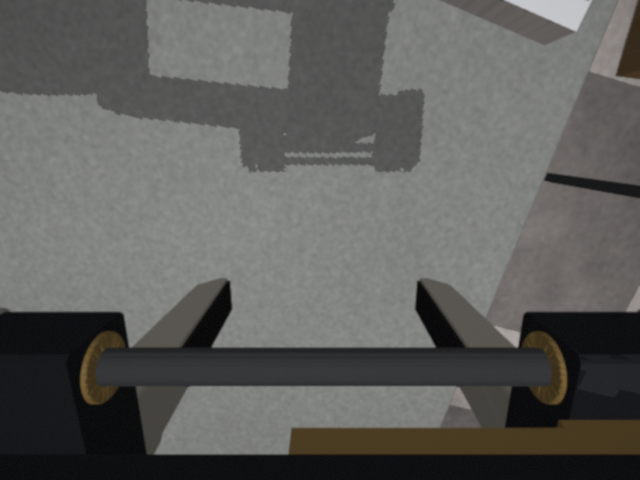

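```bash
python3 - <<'E'
import numpy as np
from scipy.spatial.transform import Rotation as R
print(R.from_rotvec([-1.31612586,  1.0234396 , -1.02115152]).as_matrix().round(3))
E
```

```text
[[ 0.248 -0.     0.969]
 [-0.969  0.002  0.248]
 [-0.002 -1.     0.   ]]
```

```bash
cat > h.py <<'E'
import pickle,numpy as np,cv2
from scipy.spatial.transform import Rotation as R
def load(n): return pickle.load(open(n+".pkl","rb"))
def snap(n,tag):
    from plant import imaging,robot
    s=robot.read_state() ; d=imaging.read_camera(n)
    if n=="wrist":
        T=np.eye(4);T[:3,:3]=R.from_rotvec(s["orientation"]).as_matrix();T[:3,3]=s["tool_pos"]; d["T"]=T@d["tool_from_camera"]
    pickle.dump(d,open(f"{n}{tag}.pkl","wb")); cv2.imwrite(f"pics/{n}{tag}.png",d["color"][:,:,::-1]); return d
def cloud(d):
    v,u=np.mgrid[:480,:640]; Z=d["depth"].astype(float)
    P=np.stack([(u-d["cx"])/d["fx"]*Z,(v-d["cy"])/d["fy"]*Z,Z],-1)
    if "T" in d: T=d["T"]; W=P@T[:3,:3].T+T[:3,3]
    else:
        M=R.from_rotvec(d["rvec"]).as_matrix(); W=(P-d["tvec"])@M
    W[Z<=0]=np.nan; return W
def pix(d,u,v): return cloud(d)[v,u]
def proj(d,p):
    p=np.asarray(p,float)
    if "T" in d: c=(p-d["T"][:3,3])@d["T"][:3,:3]
    else: c=R.from_rotvec(d["rvec"]).as_matrix()@p+d["tvec"]
    return c[0]/c[2]*d["fx"]+d["cx"],c[1]/c[2]*d["fy"]+d["cy"]
def crop(d,x0,y0,x1,y1,name,s=6):
    c=d["color"][y0:y1,x0:x1,::-1]; cv2.imwrite("pics/"+name,cv2.resize(c,None,fx=s,fy=s,interpolation=cv2.INTER_CUBIC))
E
python3 - <<'E'
from h import *
d=load("top0"); W=cloud(d)
np.set_printoptions(precision=4,suppress=True)
for u,v in [(300,330),(196,280),(228,280),(217,245),(210,205),(400,170),(462,170),(403,284),(467,284),(480,225),(484,190),(495,190),(484,252),(495,252),(440,225),(476,180),(485,275)]: print(u,v,W[v,u])
crop(d,385,155,515,295,"c_case.png",4); crop(d,180,180,295,292,"c_scr.png",5)
E
```

```text
300 330 [0.3319 0.0522 0.0006]
196 280 [0.4355 0.2737 0.0008]
228 280 [0.4363 0.2013 0.0288]
217 245 [0.5088 0.2261 0.026 ]
210 205 [0.5954 0.2471 0.0031]
400 170 [ 0.6635 -0.151   0.0608]
462 170 [ 0.6654 -0.279   0.0569]
403 284 [ 0.4312 -0.1566  0.0602]
467 284 [ 0.432  -0.2879  0.0531]
480 225 [ 0.554  -0.32    0.0387]
484 190 [ 0.6175 -0.3107  0.1003]
495 190 [ 0.6179 -0.3329  0.0989]
484 252 [ 0.4992 -0.3354  0.0127]
495 252 [ 0.4957 -0.3325  0.0948]
440 225 [ 0.5515 -0.2326  0.0583]
476 180 [ 0.6516 -0.3184  0.0191]
485 275 [ 0.4507 -0.3365  0.0139]
```

```bash
python3 - <<'E'
from h import *
d=load("side0"); crop(d,255,145,385,235,"c_case_s.png",6)
a=cv2.imread("pics/c_case.png");b=cv2.imread("pics/c_scr.png")
E
```

```text
(no output)
```

View pics/c_case.png

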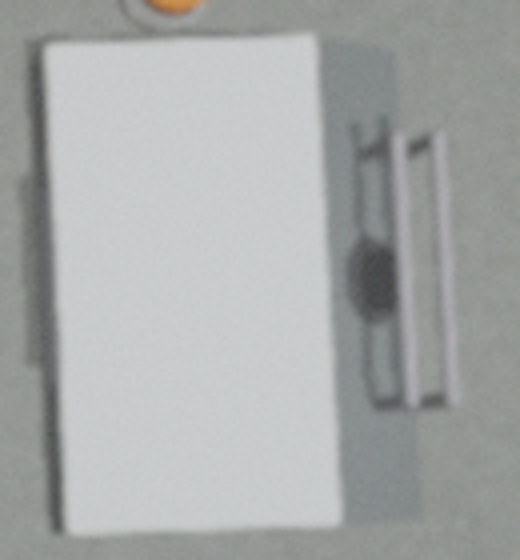

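View pics/c_scr.png

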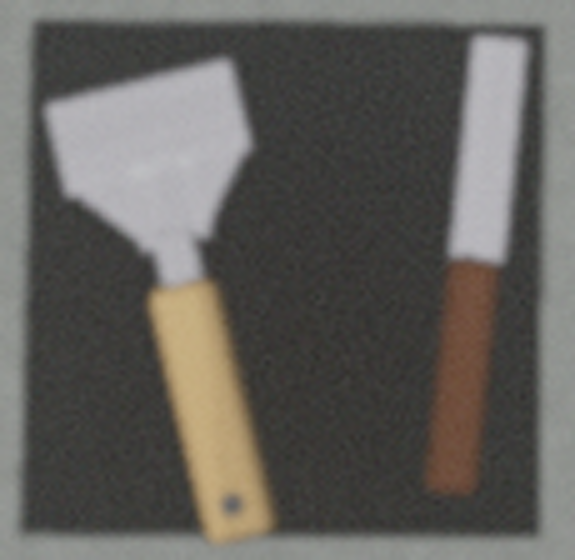

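View pics/c_case_s.png

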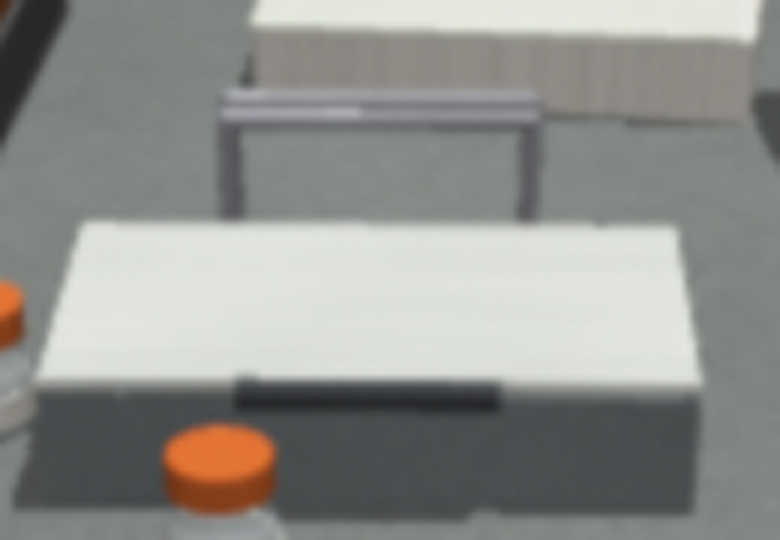

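The top view shows five candidate tools. The light wooden handle with the flared 80 mm steel blade at (217,240) is the scraper meant, and the crop confirms it. The blue look-alikes at (168,360) and (430,360) and the narrow dark-handled knife at (275,235) are not. The case is at (440,225), its button at (478,225), and the guard bars are at u≈485 and 495. The moves allow no tilt, so the fingers stay vertical. I now check whether they could reach the button at all.

```bash
python3 - <<'E'
from h import *
np.set_printoptions(precision=4,suppress=True)
d=load("top0"); W=cloud(d); z=W[...,2]
vv,uu=np.mgrid[:480,:640]
m=(z>0.045)&(z<0.075)&(uu>390)&(uu<473)&(vv>158)&(vv<295)
r=cv2.minAreaRect((W[m][:,:2]*1000).astype(np.float32)); print("lid",r,cv2.boxPoints(r), np.median(z[m]))
# pixel-corner based: crop corners /4 + offset
def ray(u,v,h):
    M=R.from_rotvec(d["rvec"]).as_matrix(); c=-M.T@d["tvec"]; k=M.T@np.array([(u-d["cx"])/d["fx"],(v-d["cy"])/d["fy"],1]); return c+k*(h-c[2])/k[2]
C=np.array([ray(385+a/4,155+b/4,.058) for a,b in [(45,42),(317,36),(342,523),(65,533)]]); print("lidcorners",C,C.mean(0))
G=np.array([ray(385+a/4,155+b/4,.098) for a,b in [(399,135),(441,132),(454,403),(411,405)]]); print("guard",G,G.mean(0))
hsv=cv2.cvtColor(d["color"],cv2.COLOR_RGB2HSV)
mm=(hsv[...,1]>80)&(hsv[...,0]>8)&(hsv[...,0]<22)&(hsv[...,2]>140)&(uu>195)&(uu<245)&(vv>225)&(vv<292)
P=W[mm]; print(mm.sum(),np.nanmedian(P[:,2]))
r=cv2.minAreaRect((P[:,:2]*1000).astype(np.float32)); print("handle",r,cv2.boxPoints(r))
S=np.array([ray(180+a/5,180+b/5,.030) for a,b in [(150,292),(215,282),(273,528),(209,543)]]); print("handle corners",S,S.mean(0))
B=np.array([ray(180+a/5,180+b/5,.008) for a,b in [(44,104),(232,58)]]); print("blade",B,B.mean(0))
# z profile along scraper
for t in np.linspace(0,1,12):
    u=213-5*0+0; 
for u,v in [(200,203),(205,205),(210,212),(215,215),(214,230),(216,236),(222,260),(200,250),(250,250)]: print(u,v,W[v-1:v+2,u-1:u+2].reshape(-1,3).mean(0))
E
```

```text
lid ((550.8958129882812, -220.14259338378906), (252.52101135253906, 162.3529510498047), 2.5221900939941406) [[ 421.1854 -144.601 ]
 [ 428.3299 -306.7967]
 [ 680.6063 -295.6841]
 [ 673.4617 -133.4885]] 0.05745925184805313
lidcorners [[ 0.6733 -0.1437  0.058 ]
 [ 0.6777 -0.2835  0.058 ]
 [ 0.4286 -0.2936  0.058 ]
 [ 0.4226 -0.1534  0.058 ]] [ 0.5505 -0.2185  0.058 ]
guard [[ 0.6203 -0.3129  0.098 ]
 [ 0.622  -0.3337  0.098 ]
 [ 0.4883 -0.3382  0.098 ]
 [ 0.4871 -0.3171  0.098 ]] [ 0.5544 -0.3255  0.098 ]
634 0.0287808109288112
handle ((474.2261657714844, 216.02366638183594), (107.16798400878906, 25.74688720703125), 16.663719177246094) [[419.201  212.9911]
 [426.584  188.3254]
 [529.2513 219.0563]
 [521.8683 243.7219]]
handle corners [[0.5222 0.2401 0.03  ]
 [0.5266 0.2132 0.03  ]
 [0.4248 0.1872 0.03  ]
 [0.4185 0.2135 0.03  ]] [0.473  0.2135 0.03  ]
blade [[0.6034 0.2913 0.008 ]
 [0.6239 0.2118 0.008 ]] [0.6137 0.2516 0.008 ]
200 203 [0.599  0.2676 0.0071]
205 205 [0.5949 0.257  0.0065]
210 212 [0.5799 0.2459 0.0073]
215 215 [0.5736 0.2351 0.0075]
214 230 [0.541  0.2351 0.0151]
216 236 [0.5281 0.23   0.0183]
222 260 [0.4776 0.2145 0.029 ]
200 250 [0.499  0.266  0.0039]
250 250 [0.4999 0.1602 0.0024]
```

The grip point comes out at about (0.505, 0.222), with the blade's yaw at 15°, which nearly matches the tool's present yaw. The button is at about (0.554, -0.3255, 0.040). Vertical fingers cannot reach it: the bars are in the way and the gap between them is 12 mm. I'll fetch the scraper first and press the button with the blade's edge, slid under the front bar. Then I'll stow it.

```bash
python3 -m inch '[{"z":32,"x":-30},{"z":32,"x":-30},{"z":32,"x":-30},{"z":32,"x":-30},{"z":32,"x":-30},{"z":32,"x":-30},{"z":32,"x":-30},{"z":32,"x":-30},{"z":32,"x":-30},{"z":32,"x":-30}]' 1 30
```

```text
$[0]: bad value
```

```bash
python3 -m inch '[{"z":22,"x":-39},{"z":22,"x":-39},{"z":22,"x":-39},{"z":22,"x":-39},{"z":22,"x":-39},{"z":22,"x":-39},{"z":22,"x":-39},{"z":22,"x":-39},{"z":22,"x":-39},{"z":22,"x":-39},{}]'
```

```text
$[0]: bad value
```

```bash
python3 -m inch '[{"x":-30,"y":0,"z":32,"twist":0},{"x":-30,"y":0,"z":32,"twist":0},{"x":-30,"y":0,"z":32,"twist":0},{"x":-30,"y":0,"z":32,"twist":0},{"x":-30,"y":0,"z":32,"twist":0},{"x":-30,"y":0,"z":32,"twist":0},{"x":-30,"y":0,"z":32,"twist":0},{"x":-30,"y":0,"z":32,"twist":0},{"x":-30,"y":0,"z":32,"twist":0},{"x":-30,"y":0,"z":32,"twist":0}]' 1 30
```

```text
t: 1.15
tool_pos: [0.3849, -0.2095, 0.4047]
orientation: [-1.317, 1.022, -1.023]
force: [0.8, -0.9, 0.2]
opening: 0.093
```

```bash
python3 -m inch '[{"x":-39,"y":0,"z":22,"twist":0},{"x":-39,"y":0,"z":22,"twist":0},{"x":-39,"y":0,"z":22,"twist":0},{"x":-39,"y":0,"z":22,"twist":0},{"x":-39,"y":10,"z":22,"twist":0},{"x":-39,"y":10,"z":22,"twist":0},{"x":-39,"y":10,"z":22,"twist":0},{"x":-39,"y":10,"z":22,"twist":-0.01},{"x":-39,"y":10,"z":22,"twist":0},{"x":-37,"y":10,"z":25,"twist":0},{"x":0,"y":0,"z":0,"twist":0}]'
python3 - <<'E'
from h import *
d=snap("wrist","1"); from plant import robot; s=robot.read_state(); print(s["tool_pos"],s["q"],R.from_rotvec(s["orientation"]).as_matrix().round(3))
E
```

```text
t: 2.25
tool_pos: [0.5031, 0.2243, 0.3416]
orientation: [-1.325, 1.015, -1.009]
force: [-0.8, -0.8, -0.0]
opening: 0.0928
[0.50292491 0.22236592 0.34257086] [3.22970116e-01 3.47977512e-02 1.70359286e+00 2.56092087e-04
 1.40693504e+00 1.62937110e+00] [[ 0.261 -0.004  0.965]
 [-0.965 -0.001  0.261]
 [-0.    -1.    -0.004]]
```

View pics/wrist1.png

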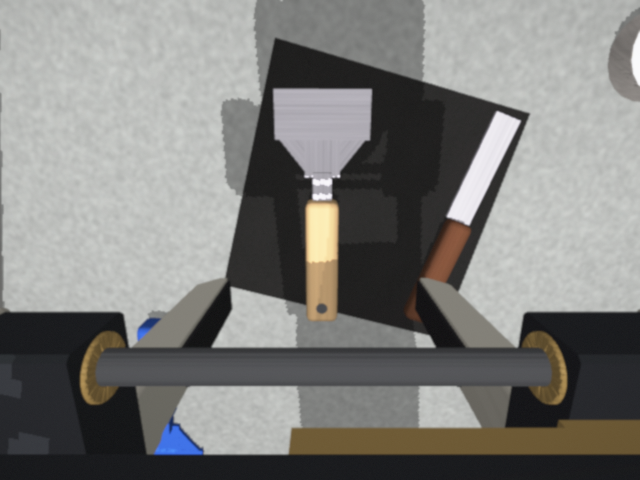

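The wrist view shows the scraper upright in frame and aligned with the tool: blade edge at (274–371, 90), handle end at (322,318). The knife's handle, at (440,260), is near the path of the right finger. I'll measure both in the tool frame.

```bash
python3 - <<'E'
from h import *
np.set_printoptions(precision=4,suppress=True)
d=load("wrist1"); W=cloud(d)
from plant import robot
s=robot.read_state(); M=R.from_rotvec(s["orientation"]).as_matrix()
for n,u,v in [("edgeL",276,93),("edgeR",369,93),("hfL",308,206),("hfR",336,206),("hbL",309,312),("hbR",335,312),("kn handle front L",452,222),("knL mid",430,260),("knL",418,285)]:
    w=W[v,u]; print(n,w,"tool mm",((w-s["tool_pos"])@M*1000))
E
```

```text
edgeL [0.6009 0.2906 0.0072] tool mm [-40.2243 334.9677 113.6229]
edgeR [0.6208 0.2173 0.0062] tool mm [ 35.6991 335.9075 113.6847]
hfL [0.521  0.2422 0.0265] tool mm [-14.4036 315.9481  23.8613]
hfR [0.5275 0.2199 0.0288] tool mm [  8.7993 313.6533  24.2614]
hbL [0.4276 0.2171 0.0272] tool mm [-14.6433 315.6737 -72.9244]
hbR [0.4338 0.1945 0.0273] tool mm [  8.8485 315.5359 -72.8518]
kn handle front L [0.5386 0.1188 0.0192] tool mm [109.3279 323.3678   8.5573]
knL mid [0.5    0.1238 0.0153] tool mm [ 94.363  327.3311 -27.3379]
knL [0.5215 0.1809 0.1573] tool mm [ 44.9375 185.2186   7.8054]
```

```bash
python3 -m inch '[{"x":-3,"y":20,"z":4,"twist":0},{"x":0,"y":30,"z":0,"twist":0},{"x":0,"y":35,"z":0,"twist":0},{"x":0,"y":30,"z":0,"twist":0},{"x":0,"y":20,"z":0,"twist":0},{"x":0,"y":10,"z":0,"twist":0},{"x":0,"y":3,"z":0,"twist":0},{"x":0,"y":0,"z":0,"twist":0}]' 0 60
python3 - <<'E'
from h import *
d=snap("wrist","2"); from plant import robot; s=robot.read_state(); print(s["tool_pos"],s["opening"],s["force"])
E
```

```text
t: 3.1
tool_pos: [0.5068, 0.2239, 0.1975]
orientation: [-1.321, 1.015, -1.016]
force: [-0.5, 0.4, 0.5]
opening: 0.0468
[0.50710103 0.22409403 0.19811568] 0.04637383651380645 [-0.39385657  0.48064982  0.24099451]
```

View pics/wrist2.png

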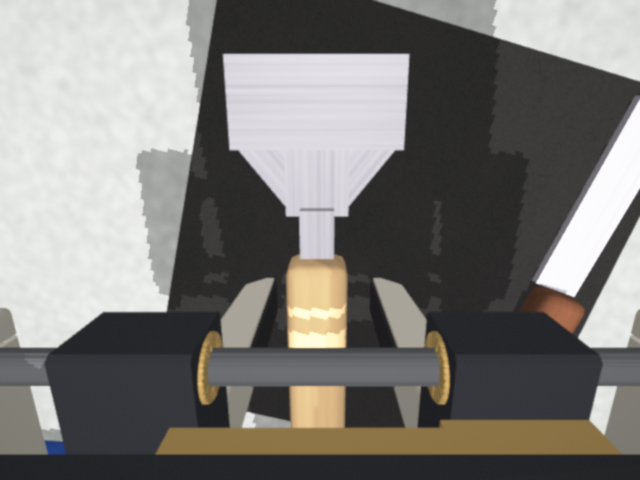

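The handle is between the fingers, centred at u≈317. Closing now.

```bash
python3 -m inch '[{"x":-1,"y":2,"z":0,"twist":0},{"x":0,"y":0,"z":0,"twist":0},{"x":0,"y":0,"z":0,"twist":0},{"x":0,"y":0,"z":0,"twist":0},{"x":0,"y":0,"z":0,"twist":0},{"x":0,"y":0,"z":0,"twist":0},{"x":0,"y":0,"z":0,"twist":0}]' -1 60
```

```text
t: 3.85
tool_pos: [0.5065, 0.2254, 0.1954]
orientation: [-1.32, 1.014, -1.015]
force: [-1.6, 0.8, 6.6]
opening: 0.0276
```

```bash
python3 -m inch '[{"x":0,"y":-6,"z":0,"twist":0},{"x":0,"y":-14,"z":0,"twist":0},{"x":0,"y":-25,"z":0,"twist":0},{"x":0,"y":-30,"z":0,"twist":0},{"x":0,"y":-30,"z":0,"twist":-0.1},{"x":0,"y":-25,"z":0,"twist":-0.14},{"x":0,"y":-15,"z":0,"twist":-0.14},{"x":0,"y":0,"z":0,"twist":-0.14},{"x":0,"y":0,"z":0,"twist":-0.14},{"x":0,"y":0,"z":0,"twist":-0.14},{"x":0,"y":0,"z":0,"twist":-0.1},{"x":0,"y":0,"z":0,"twist":0}]' -1 60
python3 - <<'E'
from h import *
d=snap("wrist","3"); from plant import robot; s=robot.read_state(); print(s["tool_pos"],s["opening"],s["force"],s["wrist_torque"],s["q"]);M=R.from_rotvec(s["orientation"]).as_matrix();print(np.degrees(np.arctan2(M[1,2],M[0,2])))
E
```

```text
t: 5.05
tool_pos: [0.5061, 0.2251, 0.3405]
orientation: [-1.547, 0.32, -0.321]
force: [0.3, 0.1, -0.8]
opening: 0.0277
[0.50610447 0.22506674 0.34041602] 0.027564352029900718 [ 0.56122454  0.03144302 -1.81797564] [-0.06208568 -0.02509138 -0.07480916] [ 3.25905174e-01  4.51379072e-02  1.69699235e+00 -9.62522450e-05
  1.39907968e+00  7.38266129e-01]
66.37440083001285
```

View pics/wrist3.png

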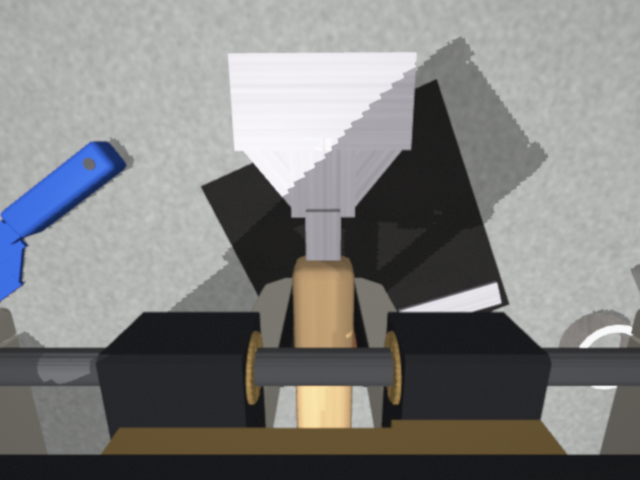

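The scraper is held square: blade edge level at (230–415, 53), no tilt visible. Turning the rest of the way and moving to the front of the case.

```bash
python3 -m inch '[{"x":0,"y":0,"z":0,"twist":-0.113},{"x":0,"y":0,"z":0,"twist":-0.113},{"x":0,"y":0,"z":0,"twist":-0.113},{"x":0,"y":0,"z":0,"twist":-0.113},{"x":2,"y":0,"z":-25,"twist":0},{"x":2,"y":0,"z":-42,"twist":0},{"x":2,"y":0,"z":-42,"twist":0},{"x":2,"y":0,"z":-42,"twist":0},{"x":2,"y":0,"z":-42,"twist":0},{"x":2,"y":0,"z":-42,"twist":0},{"x":2,"y":0,"z":-42,"twist":0},{"x":2,"y":0,"z":-42,"twist":0}]' -1 60
```

```text
t: 6.3
tool_pos: [0.5354, -0.0946, 0.3403]
orientation: [-1.571, -0.031, 0.03]
force: [0.0, -0.2, -2.1]
opening: 0.0277
```

```bash
python3 -m inch '[{"x":2,"y":0,"z":-42,"twist":0},{"x":2,"y":0,"z":-42,"twist":0},{"x":2,"y":0,"z":-42,"twist":0},{"x":2,"y":0,"z":-42,"twist":0},{"x":1,"y":0,"z":-42,"twist":0},{"x":1,"y":0,"z":-42,"twist":0},{"x":0,"y":0,"z":-42,"twist":0},{"x":0,"y":0,"z":-42,"twist":0},{"x":0,"y":0,"z":-30,"twist":0},{"x":0,"y":0,"z":-18,"twist":0},{"x":0,"y":0,"z":0,"twist":0},{"x":0,"y":0,"z":0,"twist":0}]' -1 60
python3 - <<'E'
from h import *
d=snap("wrist","4"); from plant import robot; s=robot.read_state(); print(s["tool_pos"],s["opening"],s["force"],s["wrist_torque"],s["q"]);M=R.from_rotvec(s["orientation"]).as_matrix();print(np.degrees(np.arctan2(M[1,2],M[0,2])))
d=snap("side","4"); d=snap("top","4")
E
```

```text
t: 7.5
tool_pos: [0.5615, -0.4761, 0.3395]
orientation: [-1.57, -0.031, 0.031]
force: [-0.7, 0.2, -1.3]
opening: 0.0275
[ 0.56179672 -0.47538118  0.33960709] 0.027430400658737003 [ 0.78122389 -0.08216526 -1.50232368] [-0.11833482 -0.10798099 -0.05151252] [-7.71990007e-01  5.32777175e-01  1.11701479e+00  3.47699859e-04
  1.49253390e+00 -8.12811681e-01]
92.33733925810748
```

View pics/wrist4.png

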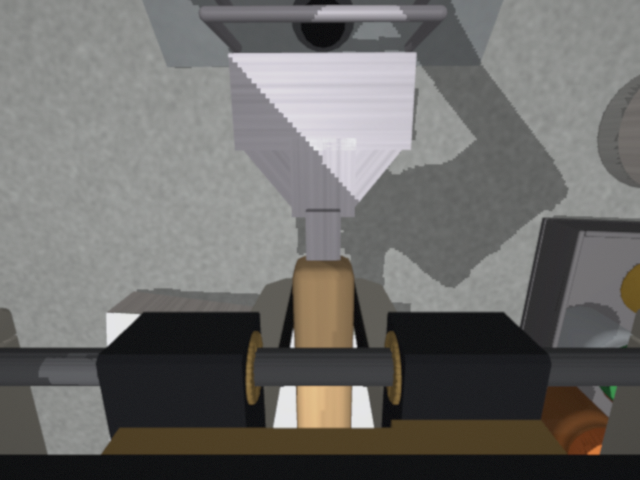

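View pics/side4.png

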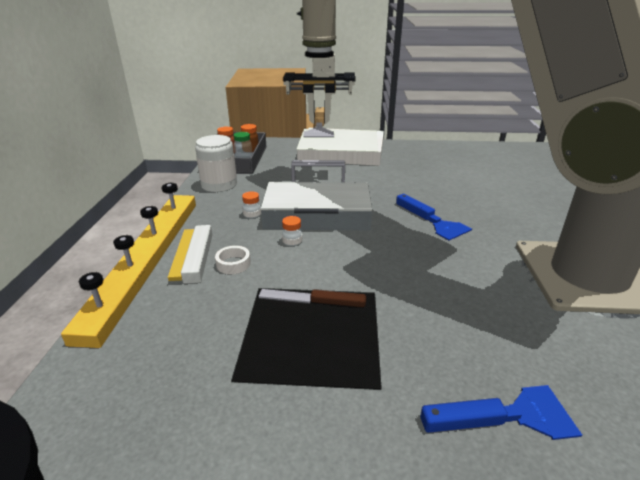

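View pics/top4.png

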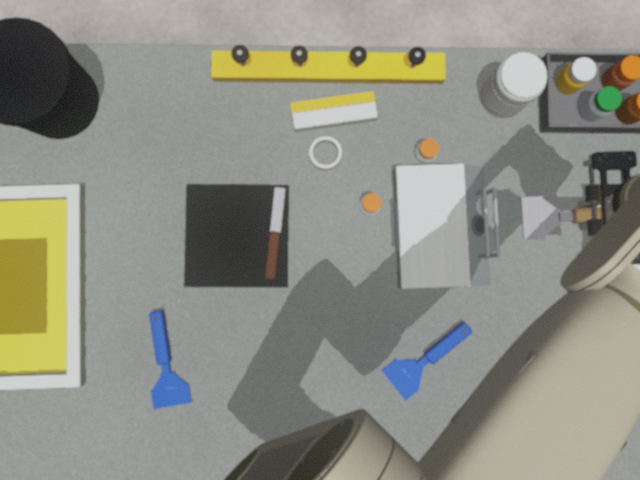

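The wrist view shows the button at (324,20) behind the front bar (v≈14), in line with the blade (edge at v=53, u 230–415). The top view agrees. I'll measure the edge, button and guard, and the white box behind.

```bash
python3 - <<'E'
from h import *
np.set_printoptions(precision=4,suppress=True)
d=load("wrist4"); W=cloud(d)
for n,u,v in [("edgeL",236,56),("edgeM",323,56),("edgeR",410,56),("btn",324,25),("btn",324,35),("btn",324,42),("btnL",308,30),("btnR",342,30),("bar",250,14),("bar",290,14),("bar",420,14),("slope",260,40),("slope",400,45),("handle",323,300)]: print(n,W[v,u])
print("tcp T", d["T"][:3,3])
crop(d,220,0,430,70,"c4.png",3.8)
d=load("top0");W=cloud(d)
for u,v in [(600,200),(600,300),(590,250),(594,250),(597,250),(601,250),(620,250)]: print(u,v,W[v,u])
E
```

```text
edgeL [ 0.5212 -0.3684  0.1518]
edgeM [ 0.558  -0.3669  0.1512]
edgeR [ 0.5952 -0.3652  0.1501]
btn [ 0.5569 -0.3228  0.0355]
btn [ 0.5571 -0.3282  0.0317]
btn [ 0.5572 -0.3316  0.0274]
btnL [ 0.5456 -0.3259  0.0337]
btnR [ 0.5698 -0.3244  0.0314]
bar [ 0.5169 -0.3364  0.0977]
bar [ 0.5387 -0.3354  0.097 ]
bar [ 0.6096 -0.3328  0.0974]
slope [ 0.5085 -0.3294  0.016 ]
slope [ 0.6158 -0.3279  0.0125]
handle [ 0.562  -0.4697  0.1725]
tcp T [ 0.5596 -0.4019  0.3186]
600 200 [ 0.607  -0.5665  0.0478]
600 300 [ 0.4014 -0.5616  0.0464]
590 250 [ 0.5053 -0.5618  0.0098]
594 250 [ 0.5036 -0.552   0.0465]
597 250 [ 0.5037 -0.559   0.0448]
601 250 [ 0.5037 -0.5667  0.046 ]
620 250 [ 0.504  -0.606   0.0457]
```

View pics/c4.png

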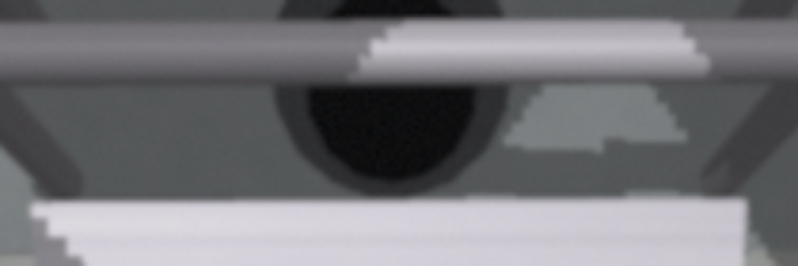

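```bash
python3 -m inch '[{"x":-1,"y":20,"z":0,"twist":0},{"x":0,"y":25,"z":0,"twist":0},{"x":0,"y":25,"z":0,"twist":0},{"x":0,"y":20,"z":0,"twist":0},{"x":0,"y":11,"z":0,"twist":0},{"x":0,"y":0,"z":0,"twist":0},{"x":0,"y":0,"z":10,"twist":0},{"x":0,"y":0,"z":10,"twist":0},{"x":0,"y":0,"z":7,"twist":0},{"x":0,"y":0,"z":3,"twist":0},{"x":0,"y":0,"z":0,"twist":0},{"x":0,"y":0,"z":0,"twist":0}]' -1 60
python3 - <<'E'
from h import *
d=snap("wrist","5"); from plant import robot; s=robot.read_state(); print(s["tool_pos"],s["opening"],s["force"],s["wrist_torque"])
crop(d,200,0,440,120,"c5.png",3.3)
W=cloud(d)
for n,u,v in [("edgeL",236,56),("edgeM",300,56),("edgeR",410,56),("btn",324,40)]: print(n,W[v,u])
E
```

```text
t: 8.85
tool_pos: [0.5595, -0.4462, 0.2391]
orientation: [-1.571, -0.033, 0.033]
force: [0.1, 0.1, -1.6]
opening: 0.0274
[ 0.5593901  -0.44641559  0.23898463] 0.027610778102385485 [ 0.55606835 -0.2246145  -1.16118743] [-0.04757566 -0.11033953  0.00098534]
edgeL [ 0.51852356 -0.33853577  0.0492753 ]
edgeM [ 0.54596769 -0.33750823  0.04975476]
edgeR [ 0.59278775 -0.33573556  0.05047817]
btn [ 0.55581675 -0.3266893   0.03229094]
```

View pics/c5.png

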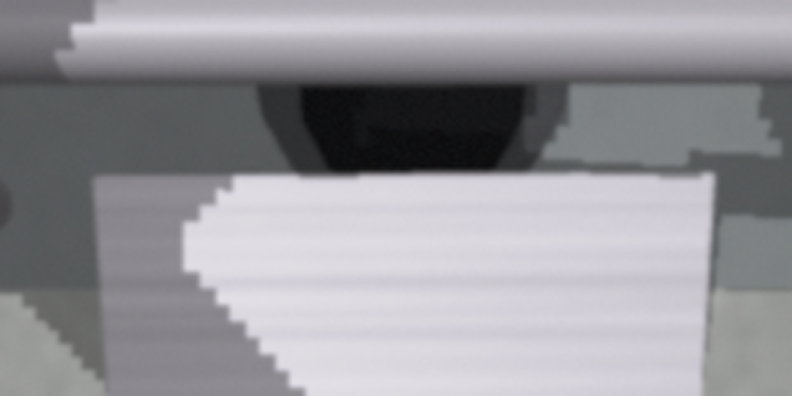

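The blade edge (v≈53) is below the front bar and in line with the button. Pressing along the button axis.

```bash
python3 -m inch '[{"x":0,"y":1.5,"z":1.3,"twist":0},{"x":0,"y":1.5,"z":1.3,"twist":0},{"x":0,"y":1.5,"z":1.3,"twist":0},{"x":0,"y":1.5,"z":1.3,"twist":0},{"x":0,"y":1.5,"z":1.3,"twist":0},{"x":0,"y":1.5,"z":1.3,"twist":0},{"x":0,"y":1.5,"z":1.3,"twist":0},{"x":0,"y":0.8,"z":0.6,"twist":0},{"x":0,"y":0,"z":0,"twist":0}]' -1 60; python3 -m inch '[{"x":0,"y":0.8,"z":0.6,"twist":0},{"x":0,"y":0.8,"z":0.6,"twist":0},{"x":0,"y":0,"z":0,"twist":0}]' -1 60
```

```text
t: 9.8
tool_pos: [0.559, -0.4363, 0.2272]
orientation: [-1.57, -0.033, 0.033]
force: [0.3, 0.2, -2.4]
opening: 0.0275
t: 10.1
tool_pos: [0.559, -0.4354, 0.226]
orientation: [-1.571, -0.033, 0.033]
force: [0.6, -1.4, -0.3]
opening: 0.0274
```

```bash
python3 -m inch '[{"x":0,"y":0.8,"z":0.6,"twist":0},{"x":0,"y":0.8,"z":0.6,"twist":0},{"x":0,"y":0.8,"z":0.6,"twist":0},{"x":0,"y":0.8,"z":0.6,"twist":0},{"x":0,"y":0,"z":0,"twist":0}]' -1 60
python3 - <<'E'
from h import *
d=snap("side","6"); from plant import robot; s=robot.read_state(); print(s["tool_pos"],s["force"],s["wrist_torque"])
d=snap("wrist","6"); crop(d,200,0,440,120,"c6.png",3.3)
E
```

```text
t: 10.6
tool_pos: [0.5589, -0.433, 0.2228]
orientation: [-1.571, -0.033, 0.033]
force: [-0.8, -2.6, 0.8]
opening: 0.0276
[ 0.55889179 -0.43303369  0.22281175] [ 1.06195952 -3.54320394  0.86423982] [-0.3869184  -0.10770569 -0.00559293]
```

View pics/c6.png

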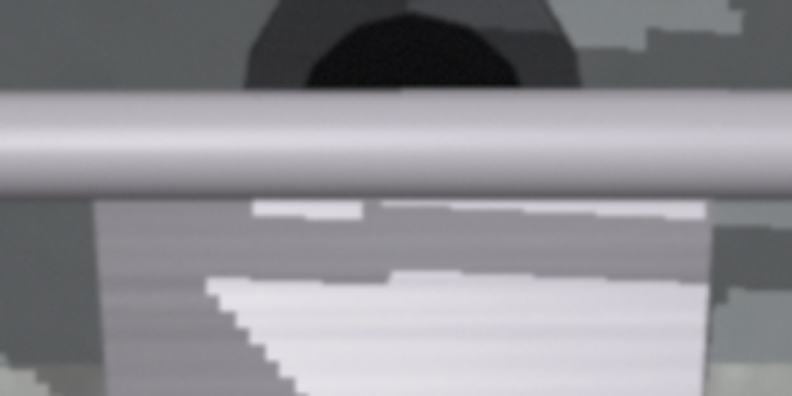

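Contact is at about 4 N along the button axis and the lid is not yet seen open. Pressing a little more.

```bash
python3 -m inch '[{"x":0,"y":0.8,"z":0.6,"twist":0},{"x":0,"y":0.8,"z":0.6,"twist":0},{"x":0,"y":0,"z":0,"twist":0},{"x":0,"y":0,"z":0,"twist":0}]' -1 60
python3 - <<'E'
from h import *
d=snap("side","7"); from plant import robot; s=robot.read_state(); print(s["tool_pos"],s["force"],s["wrist_torque"])
crop(d,230,60,400,240,"c7.png",3.3)
E
```

```text
t: 11.1
tool_pos: [0.5588, -0.4317, 0.221]
orientation: [-1.571, -0.033, 0.033]
force: [0.2, -3.4, 1.4]
opening: 0.0276
[ 0.5588443  -0.43171368  0.22106755] [ 0.24280253 -2.49304906  0.07636807] [-0.39042959 -0.08170565 -0.05342675]
```

View pics/c7.png

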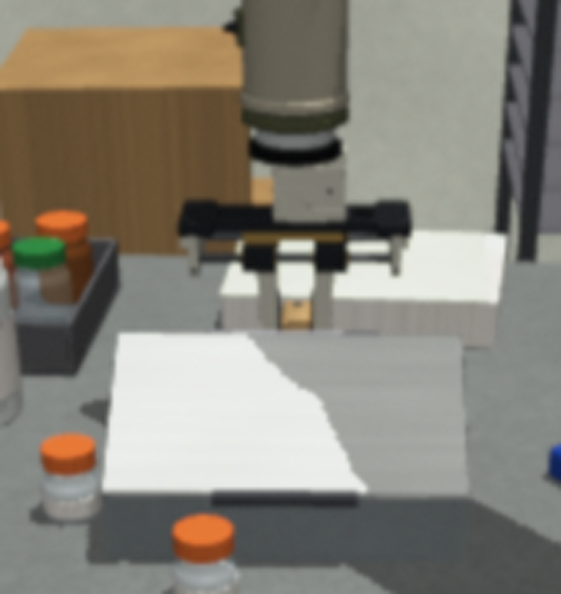

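The side crop shows the lid rising: its free edge is now at v≈333 of the crop. Backing off along the same path.

```bash
python3 -m inch '[{"x":0,"y":-3,"z":-2.6,"twist":0},{"x":0,"y":-4,"z":-3.5,"twist":0},{"x":0,"y":-4,"z":-3.5,"twist":0},{"x":0,"y":-3,"z":-5,"twist":0},{"x":0,"y":0,"z":-12,"twist":0},{"x":0,"y":0,"z":-15,"twist":0},{"x":0,"y":0,"z":-12,"twist":0},{"x":0,"y":0,"z":0,"twist":0},{"x":0,"y":-20,"z":0,"twist":0},{"x":0,"y":-35,"z":0,"twist":0},{"x":0,"y":-45,"z":0,"twist":0},{"x":0,"y":-45,"z":0,"twist":0}]' -1 60
python3 -m inch '[{"x":0,"y":-40,"z":0,"twist":0},{"x":0,"y":-25,"z":0,"twist":0},{"x":0,"y":0,"z":0,"twist":0},{"x":0,"y":0,"z":0,"twist":0},{"x":0,"y":0,"z":0,"twist":0},{"x":0,"y":0,"z":0,"twist":0},{"x":0,"y":0,"z":0,"twist":0},{"x":0,"y":0,"z":0,"twist":0},{"x":0,"y":0,"z":0,"twist":0}]' -1 60
python3 - <<'E'
from h import *
d=snap("side","8"); from plant import robot; s=robot.read_state(); print(s["tool_pos"],s["force"],s["wrist_torque"])
crop(d,210,0,420,240,"c8.png",2.4); d=snap("top","8");snap("wrist","8")
E
```

```text
t: 12.35
tool_pos: [0.5606, -0.4853, 0.3803]
orientation: [-1.569, -0.032, 0.034]
force: [0.2, -1.1, -1.0]
opening: 0.0276
t: 13.25
tool_pos: [0.5611, -0.4852, 0.4446]
orientation: [-1.57, -0.033, 0.033]
force: [0.6, -0.4, -2.8]
opening: 0.0275
[ 0.56108331 -0.48524398  0.44483977] [ 0.58974897  0.16123707 -1.22513285] [-0.03442107 -0.05828325  0.02649634]
```

View pics/c8.png

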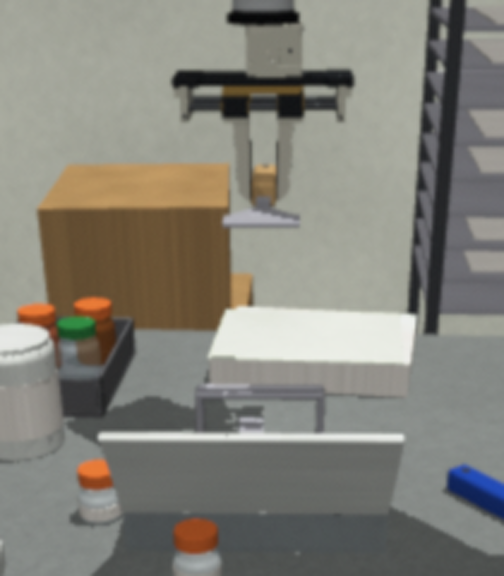

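View pics/top8.png

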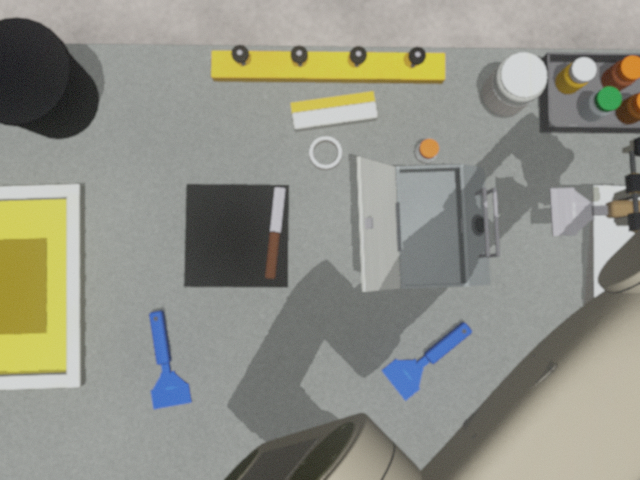

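View pics/wrist8.png

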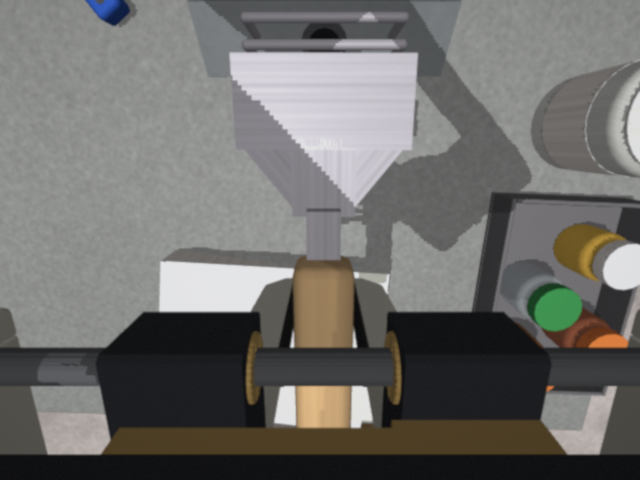

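The lid is fully open: the top view has the lid at u 357–400 and the compartment at (432,225). The scraper has not slipped. The gripper body has to pass between the guard's rear bar and the lid, so I check those clearances first.

```bash
python3 - <<'E'
from h import *
np.set_printoptions(precision=4,suppress=True)
d=load("wrist8"); v,u=np.mgrid[:480,:640]; Z=d["depth"].astype(float)
P=np.stack([(u-d["cx"])/d["fx"]*Z,(v-d["cy"])/d["fy"]*Z,Z,np.ones_like(Z)],-1)@d["tool_from_camera"].T*1000
for n,a,b in [("capL",10,330),("capL",30,400),("capL",5,315),("capL",38,350),("capR",630,330),("capR",612,400),("capR",602,420),("carr",180,330),("carrR",530,330),("rod",60,367),("rail",300,470)]: print(n,P[b,a][:3],Z[b,a])
t=load("top8");W=cloud(t); crop(t,350,150,510,300,"c9.png",4.8)
o=np.array([.5505,-.2185]); ex=np.array([-.0405,.9992]); ey=np.array([-.9992,-.0405])
def case(p): q=p[:2]-o; return np.array([q@ex,q@ey,p[2]])*1000
print("lid/guard/floor in case mm")
for n,a,b in [("floor",430,200),("floor",430,225),("floor",430,260),("lid",365,225),("lid",375,240),("lid",385,240),("lid",392,240),("barR",485,200),("barR",487,245),("barF",495,200),("barF",497,245),("wallF",464,200),("wallF",466,260),("wallTop",430,166)]: print(n,a,b,case(W[b,a]))
E
```

```text
capL [-77.7919 101.4269  28.5816] 0.08981361240148544
capL [-77.6547 101.7142   7.4952] 0.09574908018112183
capL [-76.6437  99.9935  33.474 ] 0.08711870014667511
capL [-60.5447  88.8231  30.9166] 0.07702994346618652
capR [1125.9077 1197.5413 -594.3012] 1.3117984533309937
capR [1122.7157 1194.526  -896.3216] 1.3899493217468262
capR [1107.4916 1198.8824 -994.1239] 1.420406699180603
carr [-29.604   89.2621  35.4589] 0.0762060284614563
carrR [ 271.5616  440.9344 -164.3348] 0.46832525730133057
rod [-53.4435  85.0626  29.329 ] 0.07382714003324509
rail [-2.8507 67.0663 22.5819] 0.05825622379779816
lid/guard/floor in case mm
floor 430 200 [ -7.1818 -59.2273   4.9309]
floor 430 225 [-4.8846 -5.6314  4.0195]
floor 430 260 [-1.9058 68.9573  1.6642]
lid 365 225 [146.9841   3.3612 156.6127]
lid 375 240 [nan nan nan]
lid 385 240 [103.0836  28.5097  91.0729]
lid 392 240 [86.6783 27.8069 71.6336]
barR 485 200 [-96.6398 -43.6805  97.4197]
barR 487 245 [-96.3042  45.1468  95.9343]
barF 495 200 [-115.7745  -42.8067   99.3285]
barF 497 245 [-115.3492   45.8725   97.8663]
wallF 464 200 [-67.664  -50.9746  50.9961]
wallF 466 260 [-65.3387  72.3922  51.6935]
wallTop 430 166 [  -1.1521 -124.0516   49.9354]
```

View pics/c9.png

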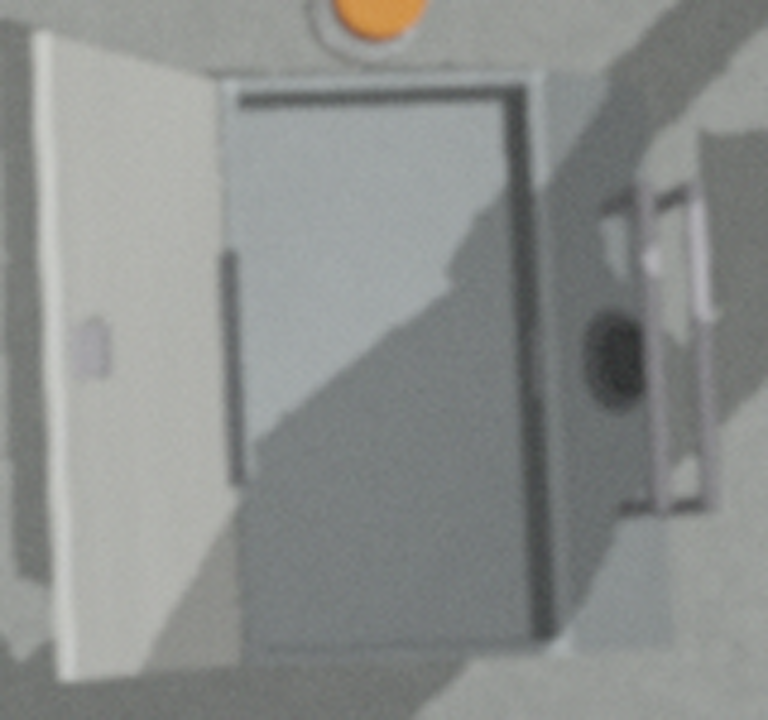

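Centring the body at case x = +6.5 mm leaves about 5 mm to both the guard bar and the lid. Turning the scraper to lie along the case's y.

```bash
python3 -m inch '[{"x":0,"y":0,"z":0,"twist":0.143},{"x":0,"y":0,"z":0,"twist":0.143},{"x":0,"y":0,"z":0,"twist":0.143},{"x":0,"y":0,"z":0,"twist":0.143},{"x":0,"y":0,"z":0,"twist":0.143},{"x":0,"y":0,"z":0,"twist":0.143},{"x":0,"y":0,"z":0,"twist":0.143},{"x":0,"y":0,"z":0,"twist":0.143},{"x":0,"y":0,"z":0,"twist":0.143},{"x":0,"y":0,"z":0,"twist":0.143},{"x":0,"y":0,"z":0,"twist":0.141},{"x":0,"y":0,"z":0,"twist":0}]' -1 60
python3 - <<'E'
from h import *
from plant import robot; s=robot.read_state(); M=R.from_rotvec(s["orientation"]).as_matrix();print(s["tool_pos"],np.degrees(np.arctan2(M[1,2],M[0,2])))
print((np.array([.5382,-.2125,.45])-s["tool_pos"])@M*1000)
E
```

```text
t: 14.6
tool_pos: [0.561, -0.4853, 0.4452]
orientation: [-1.228, 1.18, -1.18]
force: [-0.3, 0.4, -2.0]
opening: 0.0274
[ 0.56102022 -0.48529227  0.44518325] 2.25647183651215
[-273.47828923   -4.87128452  -12.06149201]
```

```bash
python3 -m inch '[{"x":-20,"y":0,"z":-2,"twist":0},{"x":-35,"y":0,"z":-2,"twist":0},{"x":-40,"y":0,"z":-2,"twist":0},{"x":-40,"y":0,"z":-2,"twist":0},{"x":-40,"y":0,"z":-2,"twist":0},{"x":-40,"y":0,"z":-2,"twist":0},{"x":-35,"y":0,"z":0,"twist":0},{"x":-23,"y":0,"z":0,"twist":0},{"x":0,"y":0,"z":0,"twist":0},{"x":0,"y":0,"z":0,"twist":0}]' -1 60
python3 - <<'E'
from h import *
from plant import robot; s=robot.read_state(); M=R.from_rotvec(s["orientation"]).as_matrix();print(s["tool_pos"],np.degrees(np.arctan2(M[1,2],M[0,2])))
print((np.array([.5382,-.2125,.1975])-s["tool_pos"])@M*1000)
d=snap("wrist","9"); W=cloud(d)
o=np.array([.5505,-.2185]); ex=np.array([-.0405,.9992]); ey=np.array([-.9992,-.0405])
for n,a,b in [("eL",236,56),("eR",410,56),("hm",323,300)]:
    p=W[b,a];q=p[:2]-o; print(n,q@ex,q@ey,p[2])
E
```

```text
t: 15.6
tool_pos: [0.5377, -0.2128, 0.4455]
orientation: [-1.231, 1.175, -1.176]
force: [0.2, -0.9, -0.9]
opening: 0.0273
[ 0.53770642 -0.21276203  0.44550825] 2.6250888091262192
[ -0.43791138 248.00826097   0.33825063]
eL 0.043302091798383735 -0.0975189241716504 0.2578029999638465
eR -0.03052931642573095 -0.0979962920453723 0.25711861186308904
hm 0.006043496561357313 0.005008079047421235 0.27873708852846574
```

View pics/wrist9.png

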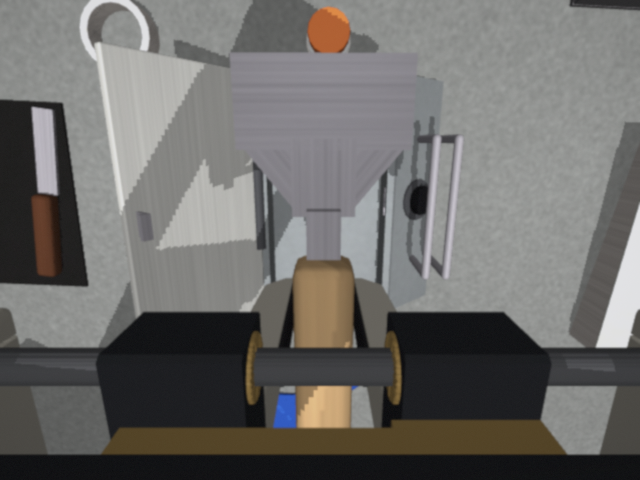

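The scraper is over the compartment and aligned with it: edge at case y ≈ -98 mm, centred at case x ≈ +6 mm. Descending to just above the walls.

```bash
python3 -m inch '[{"x":0,"y":15,"z":0,"twist":0},{"x":0,"y":25,"z":0,"twist":0},{"x":0,"y":30,"z":0,"twist":0},{"x":0,"y":30,"z":0,"twist":0},{"x":0,"y":30,"z":0,"twist":0},{"x":0,"y":25,"z":0,"twist":0},{"x":0,"y":20,"z":0,"twist":0},{"x":0,"y":12,"z":0,"twist":0},{"x":0,"y":0,"z":0,"twist":0},{"x":0,"y":0,"z":0,"twist":0}]' -1 60
python3 - <<'E'
from h import *
from plant import robot; s=robot.read_state(); M=R.from_rotvec(s["orientation"]).as_matrix();print(s["tool_pos"],s["force"],np.degrees(np.arctan2(M[1,2],M[0,2])))
print((np.array([.5382,-.2125,.1975])-s["tool_pos"])@M*1000)
d=snap("wrist","10"); d=snap("side","10"); crop(d,210,60,420,240,"c10.png",3.6)
E
```

```text
t: 16.65
tool_pos: [0.5377, -0.2135, 0.2582]
orientation: [-1.229, 1.179, -1.179]
force: [0.4, -0.6, -2.2]
opening: 0.0274
[ 0.53770779 -0.21349053  0.25819774] [ 0.38052852 -0.64529998 -2.15838528] 2.374570403512328
[-0.97151513 60.69771114  0.53227201]
```

View pics/wrist10.png

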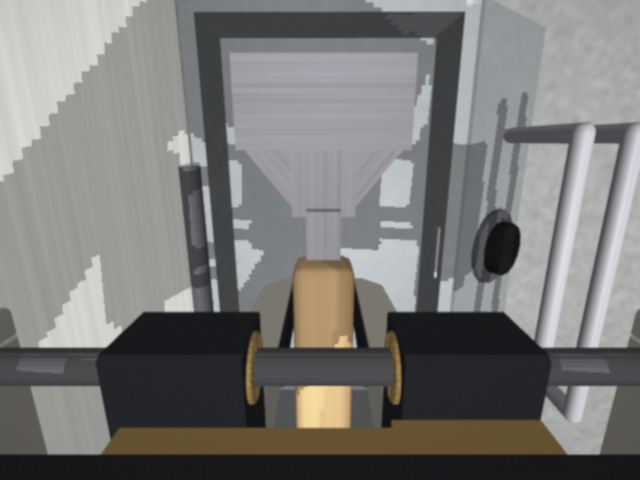

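View pics/c10.png

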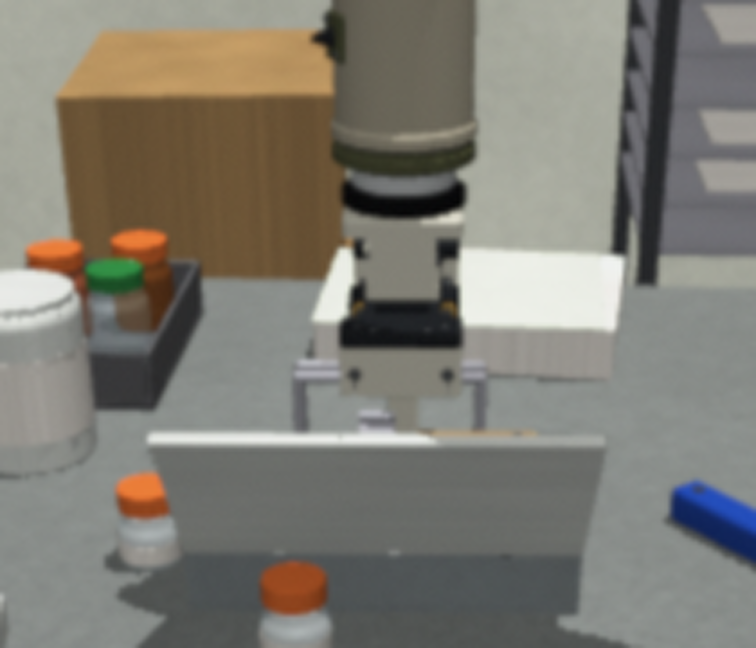

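The blade is inside the compartment outline on all sides (walls at u≈230 and 435, end wall at v≈38). Lowering slowly.

```bash
python3 -m inch '[{"x":-1.5,"y":8,"z":0,"twist":0},{"x":0,"y":12,"z":0,"twist":0},{"x":0,"y":12,"z":0,"twist":0},{"x":0,"y":10,"z":0,"twist":0},{"x":0,"y":7,"z":0,"twist":0},{"x":0,"y":4,"z":0,"twist":0},{"x":0,"y":2,"z":0,"twist":0},{"x":0,"y":0,"z":0,"twist":0},{"x":0,"y":0,"z":0,"twist":0}]' -1 60
```

```text
t: 17.65
tool_pos: [0.5378, -0.2116, 0.2035]
orientation: [-1.228, 1.178, -1.179]
force: [-0.3, -0.5, -1.0]
opening: 0.0275
```

```bash
python3 -m inch '[{"x":0,"y":1.5,"z":0,"twist":0},{"x":0,"y":1.5,"z":0,"twist":0},{"x":0,"y":1,"z":0,"twist":0},{"x":0,"y":0,"z":0,"twist":0}]' -1 60;  python3 -m inch '[{"x":0,"y":1,"z":0,"twist":0},{"x":0,"y":0,"z":0,"twist":0}]' -1 60; python3 - <<'E'
from plant import robot
for i in range(1): s=robot.read_state(); print(s["tool_pos"],s["force"],s["wrist_torque"])
E
```

```text
t: 18.05
tool_pos: [0.5375, -0.2115, 0.1988]
orientation: [-1.229, 1.179, -1.178]
force: [-0.3, -0.3, -1.4]
opening: 0.0276
t: 18.25
tool_pos: [0.5375, -0.2115, 0.1979]
orientation: [-1.229, 1.178, -1.178]
force: [-0.8, 0.3, -1.4]
opening: 0.0277
[ 0.5375424  -0.21147121  0.19791816] [-0.79179248  0.32171937 -1.35601752] [-0.01978905  0.05911622 -0.03960647]
```

```bash
python3 -m inch '[{"x":0,"y":0.7,"z":0,"twist":0},{"x":0,"y":0,"z":0,"twist":0}]' -1 60;  python3 -m inch '[{"x":0,"y":0.7,"z":0,"twist":0},{"x":0,"y":0,"z":0,"twist":0}]' -1 60
```

```text
t: 18.45
tool_pos: [0.5377, -0.2115, 0.1974]
orientation: [-1.229, 1.178, -1.178]
force: [-0.3, -0.3, -0.5]
opening: 0.0277
t: 18.65
tool_pos: [0.5377, -0.2115, 0.1974]
orientation: [-1.229, 1.178, -1.178]
force: [-3.6, 1.2, 5.4]
opening: 0.0276
```

Floor contact came at TCP z = 0.1974, as predicted. Releasing.

```bash
python3 -m inch '[{"x":0,"y":-0.4,"z":0,"twist":0},{"x":0,"y":0,"z":0,"twist":0},{"x":0,"y":0,"z":0,"twist":0},{"x":0,"y":0,"z":0,"twist":0},{"x":0,"y":0,"z":0,"twist":0}]' 0.05 60; python3 - <<'E'
from h import *
snap("wrist","11")
E
```

```text
t: 19.15
tool_pos: [0.5376, -0.2115, 0.1969]
orientation: [-1.229, 1.178, -1.178]
force: [-0.1, -0.8, -0.3]
opening: 0.0489
```

View pics/wrist11.png

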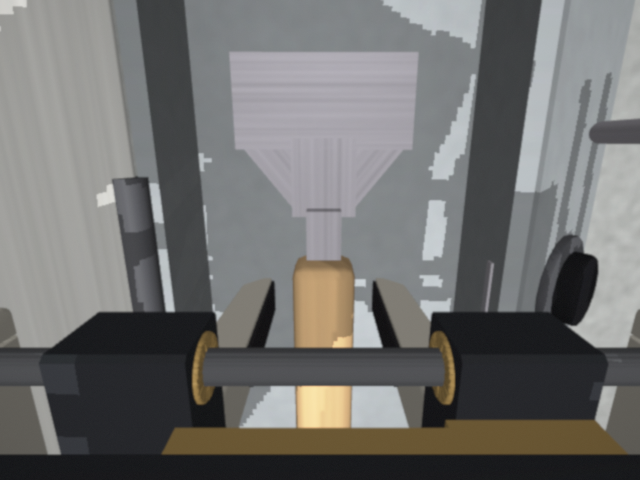

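The jaws are clear on both sides of the handle and the scraper is flat on the floor. Rising straight up.

```bash
python3 -m inch '[{"x":0,"y":-5,"z":0,"twist":0},{"x":0,"y":-12,"z":0,"twist":0},{"x":0,"y":-20,"z":0,"twist":0},{"x":0,"y":-30,"z":0,"twist":0},{"x":0,"y":-35,"z":0,"twist":0},{"x":0,"y":-40,"z":0,"twist":0},{"x":0,"y":-40,"z":0,"twist":0},{"x":0,"y":-30,"z":0,"twist":0},{"x":0,"y":-15,"z":0,"twist":0},{"x":0,"y":0,"z":0,"twist":0},{"x":0,"y":0,"z":0,"twist":0}]' 0.05
python3 -m inch '[{"x":20,"y":-10,"z":-10,"twist":0},{"x":35,"y":0,"z":-10,"twist":0},{"x":35,"y":0,"z":-10,"twist":0},{"x":35,"y":0,"z":-10,"twist":0},{"x":35,"y":0,"z":-10,"twist":0},{"x":35,"y":0,"z":-10,"twist":0},{"x":25,"y":0,"z":0,"twist":0},{"x":15,"y":0,"z":0,"twist":0},{"x":0,"y":0,"z":0,"twist":0},{"x":0,"y":0,"z":0,"twist":0}]'
python3 - <<'E'
from h import *
snap("wrist","12"); d=snap("top","12");snap("side","12"); W=cloud(d)
o=np.array([.5505,-.2185]); ex=np.array([-.0405,.9992]); ey=np.array([-.9992,-.0405])
crop(d,350,130,510,300,"c12.png",4)
E
```

```text
t: 20.3
tool_pos: [0.5374, -0.2114, 0.4228]
orientation: [-1.229, 1.18, -1.177]
force: [-0.1, -0.2, -1.1]
opening: 0.0486
t: 21.3
tool_pos: [0.4873, -0.4484, 0.4315]
orientation: [-1.228, 1.182, -1.175]
force: [-0.7, 0.6, 0.7]
opening: 0.0488
```

View pics/top12.png

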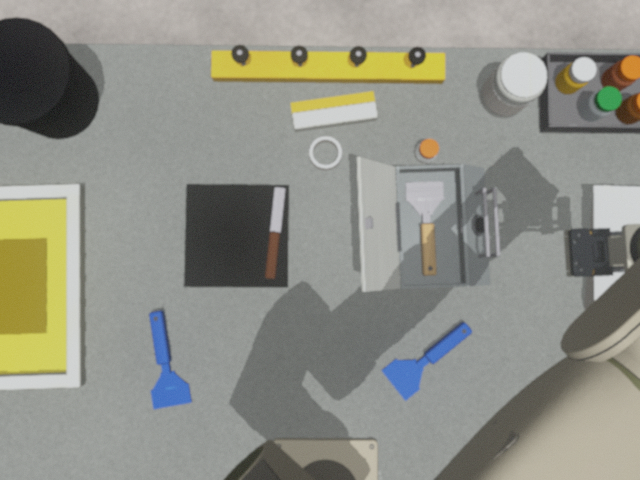

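View pics/c12.png

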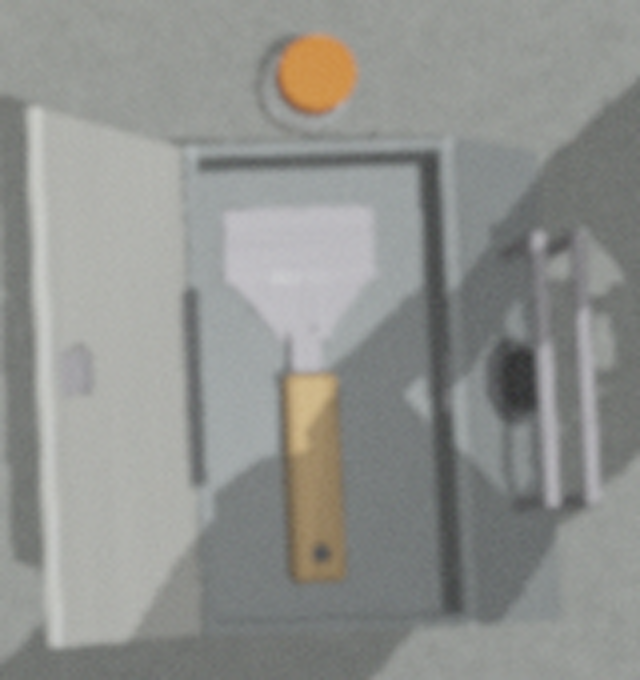

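View pics/side12.png

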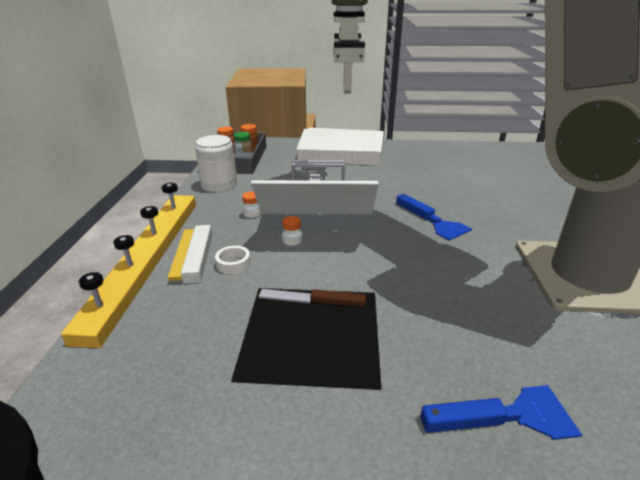

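The scraper lies flat in the compartment (top view, handle at (429,248), blade at (425,195)). The lid is open, the knife, jars, tape and squeegee are at their starting pixels, and the arm is clear. Handing in.

```bash
python3 - <<'E'
from plant import robot
print(robot.close_job())
E
```

```text
the job is handed in; nothing more can be done
None
```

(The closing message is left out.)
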